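# Drift the pivot pin out of the switch-gear block

## Task

Take the steel drift from its wooden stand, find the off-centre access hole in the cover of the grey block by feel, and push the stiff pivot pin gently down through the bore until it drops out into the tray underneath. Never bear hard on the block, the cover or the pin, put the drift back fully home and upright in its stand, and leave the spray can, the meter and the small parts bin alone.

Things in the scene. Friction and masses are not known exactly. Their poses are not given: they have to be found in the camera images.
- block: Fixed grey knock-out fixture, 100 x 100 x 92 mm high, origin at the centre of its underside on the bench, z up. Two legs along its +y and -y edges carry a bored block (80 mm in x, 100 in y, z = 52 to 87 mm) over a shallow tray. The 29 mm vertical bore is on the origin's axis, open below. A sprung pad in its wall (z = 62 to 74 mm) grips the pin.
- cover_top (a point): Point on the bore's axis at the top face of the thin fixed cover plate (aluminium, 60 x 56 mm, z = 87 to 92 mm). Its one vertical round access hole, 12 mm across, is off-centre: its centre is at the block's y = 0 but at an unmeasured x, anywhere from -9 to +9 mm in the block's frame. A rod meets bare cover at z = 92 mm; in the hole it goes on down to the pin.
- tray (a point): Centre of the floor of the fixture's catch tray, straight below the bore, 4 mm above the bench; 92 x 93 mm inside, rims 12 mm high, open to view on the block's +x and -x sides.
- pin: Loose solid steel pivot pin, 28 mm diameter, 28 mm long, origin at the centre of its lower end, z along it. It starts upright in the bore, lower end 54 to 57 mm above the bench (top 82 to 85 mm). The pad holds it: about 6 to 20 N to slide it, more the farther off-centre the hole. It falls into the tray once its top is pushed below the pad, at latest at the bore's lower end, 52 mm. It may tilt slightly.
- pin_mid (a point): The middle of the pin, 14 mm above its lower end on its axis.
- drift: Loose steel drift, 130 mm long, 0.13 kg; origin at the centre of its lower tip, z along it towards the handle. Rod 9 mm diameter from 0 to 60 mm (tip edge chamfered 1 mm), round handle 20 mm diameter from 60 to 130 mm. It starts upright in the stand, the handle's shoulder resting on the stand's top, tip 6 mm above the bench. Grip it firmly (50 N or more) so that it does not slip.
- drift_grip (a point): Grip point on the drift's axis in the middle of the handle, 95 mm above the tip.
- stand: Fixed wooden stand, 70 x 70 x 66 mm high, origin at the centre of its underside, with a vertical 13 mm through hole in the middle (mouth chamfered 2 mm). The drift is home when its handle's shoulder rests on the top, 66 mm above the bench.
- can: Bystander: spray can, 52 mm diameter, 150 mm high, origin at the centre of its underside.
- meter: Bystander: hand-held meter lying flat, 140 x 75 x 35 mm, origin at the centre of its underside.
- bin: Bystander: small open yellow parts bin, 100 x 70 x 35 mm, origin at the centre of its underside.
Mind the look-alikes: they are no part of the job. What is meant by the drift is not pink or yellow, and is the smaller of those in its own colour.

How it is judged (in metres and radians):
On the way, in this order (a step that is already met when the one before it is completed fails the run):
1. the drift is lifted clear of its stand (z of drift in the frame of stand above 0.066 m), for 0.1 s.
2. the drift's tip, inside the bore, has pushed the pin at least 12 mm down while touching it (z of drift in the frame of block below 0.076 m and horizontal distance between drift and block below 0.0125 m and contact force between drift and pin above 0.5 N and z of pin_mid in the frame of block below 0.059 m), for 0.05 s.
3. the pin has left the bore and lies in the tray (z of pin_mid in the frame of block below 0.032 m and horizontal distance between pin_mid and block below 0.06 m), for 0.2 s.
At the end, for the whole second after the job is handed in: The pin lies at rest in the fixture's tray, its middle less than 32 mm above the bench and within 60 mm of the bore's axis; the drift stands at rest in its stand, home to within 3 mm, upright within 0.08 rad, tip within 6 mm of the hole's axis (all of step 3 and linear speed of pin below 0.03 m/s and horizontal distance between drift and stand below 0.006 m and height (world z) of drift below 0.009 m and angle between drift's own z axis and vertical below 0.08 rad and linear speed of drift below 0.02 m/s); the robot touches nothing.
It fails at once if the drift bears on the block or its cover with more than 40 N (contact force between drift and block above 40 N).
It fails at once if the drift bears on the pin with more than 40 N (contact force between drift and pin above 40 N).
It fails at once if the gripper or arm pushes on the block with more than 40 N (contact force between any of the fingers, the arm and block above 40 N).
It fails at once if a bystander is moved more than 20 mm (distance of any of can, meter, bin from where it was at the start of the episode above 0.02 m).
It also fails if it takes over 61 s, if anything falls off the work surface, if the arm or the gripper's body presses on something with over 40 N, if the wrist force passes 120 N, or if a joint passes its speed limit or range.

## Robot

A 6-joint arm with a two-finger parallel gripper is mounted at the origin on the work surface. World frame = base frame: x ahead of the robot, y to its left, z up, the work surface at z = 0. Lengths are in mm, angles in rad, forces in N, time in s.
With the tool pointing down it reaches from about 200 to 875 mm from the base axis. Payload 3.4 kg.
Tool frame: the origin (TCP) lies at the very end of the fingers, on their centre line; the grasp point (between the pads) lies 19 mm behind it (manip.grip_point_offset is the y of the grasp point in the tool frame, in mm); y points along the fingers, z is the direction in which the jaws open and shut, and the axes are right-handed (so a half turn about y gives the same grasp; the last joint's range is limited). The gripper opens to 94 mm and grips with 3 to 60 N. Pads are 16 mm wide; open, the fingers measure 119 mm over their backs; the gripper's body (75 mm by 177 mm) begins 78 mm behind the grasp point.
Start: joints at [-1.356, 0.276, 1.505, -0, 1.361, -0.121], TCP at [189.477, -542.922, 205.493] pointing down, gripper open.
Joint ranges: [-2.89, 2.89], [-0.75, 2.08], [0.22, 2.7], [-1.18, 4.32], [0.11, 2.71], [-2.7, 2.7]. Speed limits (rad/s): [2.57, 2.57, 3.14, 3.14, 3.14, 3.14].

## Interface

Orientations are given as a unit quaternion [w, x, y, z].
In Python, from rig import manip, viewer gives the robot as it stands. The module is installed in compiled form; this text tells all that it offers.
- The arm moves only by the tool move_arm, never from a script. Its argument "moves" is a list of rows, each a list of 7 numbers: the closure, from 0 (fully open) to 1 (shut), then the shift along the tool's x, y, z in cm, then the turn, a rotation vector about the tool's x, y, z in degrees. A call has 1 to 20 rows; each row shifts and turns the pose as measured when the row begins, along the tool's axes as they then stand; what a row does not reach is not made up. A row lasts 1/8 s, in which the tool goes at most 62.5 mm and 10.7 degrees, less where a joint would pass 70% of its speed; a pose out of reach is approached as far as the arm can. A call is refused whole if a number of a shift passes 6.25 or a number of a turn 10.7, either way. A call with a gripper value outside its range is refused whole. The fingers move at their own pace and stop on an object; "newtons" is the grip in N (left out, the last holds). Time passes only in rows, so rows that do not move let the fingers close. It gives the time, the measured TCP pose, the force and the opening at its end, in the units of the state.
- manip.observe(): the state, without advancing time (a new reading comes with each control period).
- viewer.get_image(name): name is "scene" or "top" or "wrist"; returns a dict with "image" (420x560x3 uint8, red, green, blue), "fx", "fy", "cx", "cy" (pixels), "R" (3x3) and "t" (3): a world point X has camera coordinates R X + t. Camera axes: x right, y down, z forward; pixel columns grow to the right and rows downward; lengths in mm; the calibration is good to about 2 mm. A picture is of the moment at which its call begins. There is no depth.
- manip.job_done(): hands the job in, once; it reports no verdict.
The state is a dict: "clock": time; "q": joint angles; "joint_velocities": joint speeds; "joint_efforts": joint torques, N m; "eef_pos": TCP position; "ee_rot": TCP orientation; "contact_force": force on the tool from outside, world axes, zero at the start; "ft_torque": the same for the moment, N m; "grip_width": opening from 0.0 (shut) to 1.0 (fully open).
Only numpy, scipy, OpenCV 4.12 (cv2) and the standard library are available. Lean on these libraries where they do the work, as an engineer would, in place of code of your own. Each camera call takes 0.05 s, during which the arm holds its last target. There are 200 camera calls.

## Working session

There is one attempt and no reset: what is moved stays moved. The work goes in short steps, Python scripts to look and compute and a tool call to move; the robot and the scene stay as the last step left them, time stands still between calls to the robot, and variables do not carry over. Pictures are saved under pics/ and viewed, about 8 in all and at most 12, crops included, and the job is handed in when it is done.

Besides the shell and the picture viewer there is one more tool, called after "Emit:" as name(argument=value, ...) on one line, values as JSON. move_arm: Moves the arm, as the interface text tells. Its arguments: {"type":"object","properties":{"moves":{"type":"array"},"newtons":{"type":"number"}},"required":["moves"]}

```bash
mkdir -p pics; cat > h.py <<'E'
from rig import manip, viewer
import numpy as np, cv2
def grab(n,f=None):
    d=viewer.get_image(n)
    if f: cv2.imwrite('pics/'+f,d['image'][:,:,::-1])
    return d
def ray(d,u,v):
    R=np.array(d['R']);t=np.array(d['t']).ravel()
    o=-R.T@t; r=R.T@np.array([(u-d['cx'])/d['fx'],(v-d['cy'])/d['fy'],1]); return o,r
def onz(d,u,v,z):
    o,r=ray(d,u,v); return o+r*(z-o[2])/r[2]
def proj(d,X):
    c=np.array(d['R'])@np.array(X)+np.array(d['t']).ravel(); return d['fx']*c[0]/c[2]+d['cx'],d['fy']*c[1]/c[2]+d['cy']
E
python3 - <<'E'
from h import *
a=grab('top');b=grab('scene')
cv2.imwrite('pics/a.png',a['image'][:,:,::-1]);cv2.imwrite('pics/b.png',b['image'][:,:,::-1])
for d in(a,b):print(ray(d,280,210),d['fx'])
print(manip.observe(), manip.grip_point_offset)
E
```

```text
(array([ 334.67127092,    3.24955357, 1339.92099346]), array([ 0.20510696,  0.02472336, -0.97863189])) 431.0009867246923
(array([939.43752893, 544.53340768, 705.07363122]), array([-0.36303106, -0.62462919, -0.69149477])) 392.8366909606483
{'clock': 0.1, 'q': array([-1.35599965e+00,  2.76502377e-01,  1.50595307e+00, -5.48234971e-06,
        1.36071594e+00, -1.21027871e-01]), 'joint_velocities': array([-8.66287364e-05, -3.02818936e-03, -2.74439630e-03,  3.95853897e-04,
        6.93737579e-04, -6.90061878e-05]), 'joint_efforts': array([ 8.80399912e-04, -4.05457699e+01, -2.37779242e+01,  7.02742324e-02,
        2.99495284e-02, -4.09319034e-05]), 'eef_pos': array([ 189.36205341, -542.40308717,  204.72930962]), 'ee_rot': array([ 0.11814707, -0.11820318,  0.69771908, -0.69660416]), 'contact_force': array([0.16102744, 0.07241048, 0.02087159]), 'ft_torque': array([ 0.05240792, -0.00527189,  0.0059014 ]), 'grip_width': 1.000536432213237} -18.8
```

View pics/a.png

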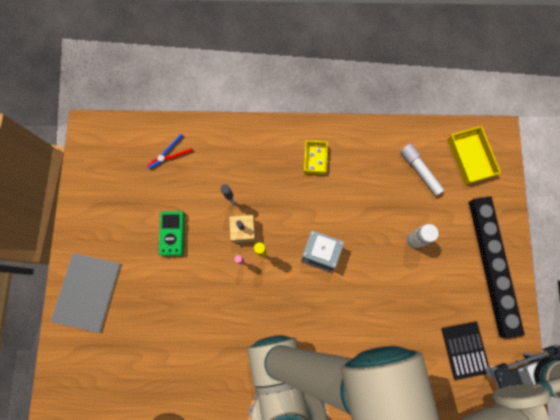

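View pics/b.png

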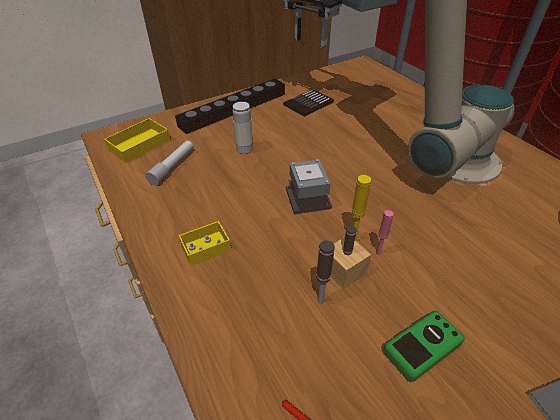

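Candidates for the drift in the scene view are: small dark handle in the stand (349,240), large dark (325,260), yellow (361,195), pink (385,225). By the description I choose the small dark one in the stand, and I'm checking that in a crop.

```bash
python3 - <<'E'
from h import *
a=cv2.imread('pics/a.png');b=cv2.imread('pics/b.png')
A=cv2.resize(a[180:280,210:350],None,fx=5.6,fy=5.6,interpolation=3)[:, :784]
cv2.imwrite('pics/c1.png',A)
B=cv2.resize(b[150:310,280:410],(650,800)[0:1]+(600,)if 0 else None,fx=3.7,fy=3.7,interpolation=3)
cv2.imwrite('pics/c2.png',B)
E
```

```text
(no output)
```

View pics/c1.png

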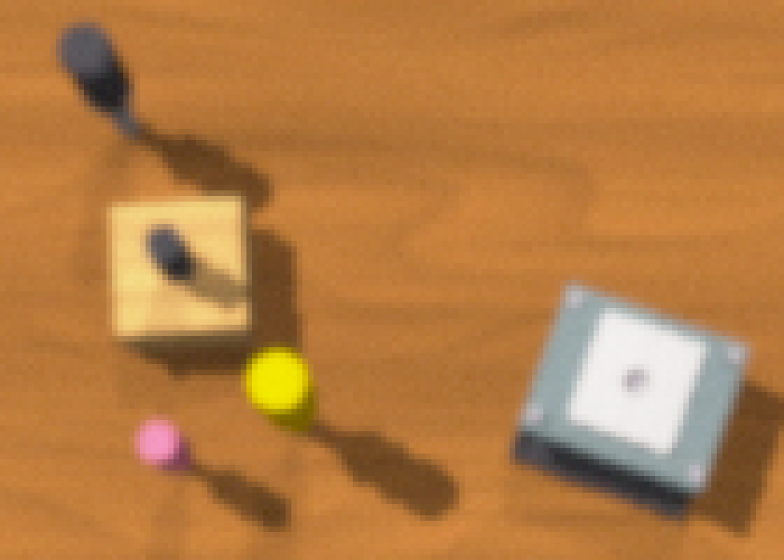

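View pics/c2.png

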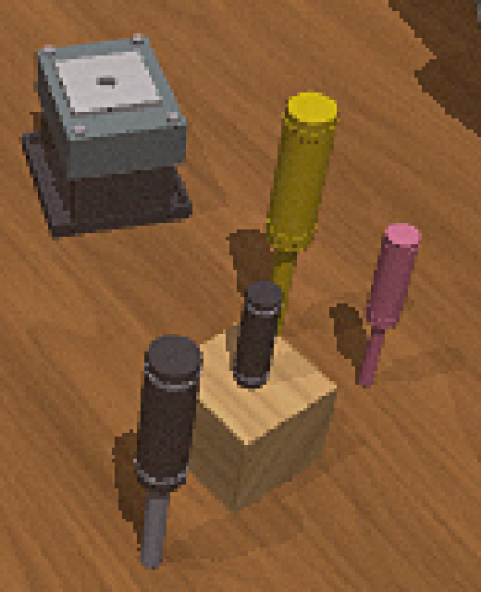

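```bash
python3 - <<'E'
from h import *
a=grab('top');b=grab('scene')
c=lambda x,y,z:onz(a,210+(x+.5)/5.6-.5,180+(y+.5)/5.6-.5,z)
s=lambda x,y,z:onz(b,280+(x+.5)/3.7-.5,150+(y+.5)/3.7-.5,z)
np.set_printoptions(precision=1,suppress=True)
S=np.array([c(*p,66) for p in[(108,207),(243,197),(250,328),(115,335)]]);print('stand',S,S.mean(0))
print('handle top',c(165,241,136),s(265,293,136))
print('stand scene corners',s(336,385,66),s(248,443,66))
C=np.array([c(*p,92) for p in[(600,308),(706,345),(675,452),(570,418)]]);print('cover',C,C.mean(0))
B=np.array([c(*p,87) for p in[(568,285),(750,345),(700,495),(518,440)]]);print('blk',B,B.mean(0))
T=np.array([s(*p,92) for p in[(53,60),(139,46),(160,97),(77,112)]]);print('cover scene',T,T.mean(0))
print('hole',c(636,380,92),s(107,82,92))
for n,p in dict(big=(135,132),yel=(312,430),pink=(185,465)).items():print(n,c(*p,0))
from scipy.spatial.transform import Rotation as R
q=manip.observe()['ee_rot'];print(R.from_quat(np.r_[q[1:],q[0]]).as_matrix())
E
```

```text
stand [[579.  188.9  66. ]
 [585.7 116.5  66. ]
 [514.7 110.4  66. ]
 [509.8 182.1  66. ]] [547.3 149.5  66. ]
handle top [548.5 149.1 136. ] [546.6 150.  136. ]
stand scene corners [508.4 179.3  66. ] [576.4 186.7  66. ]
cover [[ 524.5  -74.1   92. ]
 [ 506.  -129.3   92. ]
 [ 450.3 -112.9   92. ]
 [ 466.9  -58.7   92. ]] [486.9 -93.8  92. ]
blk [[ 537.2  -57.6   87. ]
 [ 507.1 -152.8   87. ]
 [ 428.8 -126.2   87. ]
 [ 455.6  -32.1   87. ]] [482.2 -92.2  87. ]
cover scene [[ 504.2 -131.3   92. ]
 [ 444.5 -113.9   92. ]
 [ 464.4  -60.    92. ]
 [ 520.5  -75.3   92. ]] [483.4 -95.2  92. ]
hole [487.2 -92.9  92. ] [485.8 -91.8  92. ]
big [635.4 185.2   0. ]
yel [467.6  79.7   0. ]
pink [447.2 149.4   0. ]
[[-0.9 -0.   0.3]
 [-0.3  0.  -0.9]
 [-0.  -1.  -0. ]]
```

```bash
cat >> h.py <<'E'
from scipy.spatial.transform import Rotation as Ro
def to(X,n=1):
    o=manip.observe();q=o['ee_rot'];M=Ro.from_quat(np.r_[q[1:],q[0]]).as_matrix()
    d=M.T@(np.array(X)-o['eef_pos'])/10/n
    # tilt correction: want tool y = -z world
    w=M.T@np.degrees(np.cross(M[:,1],[0,0,-1]))
    print('t',o['clock'],'pos',o['eef_pos'].round(2),'F',o['contact_force'].round(2),'w',round(o['grip_width'],3));print('step cm',d.round(3),'tilt fix deg',w.round(2),'jaw dir',M[:,2].round(3))
E
python3 -c "
from h import *
to([547,149.5,280],14)"
```

```text
t 0.2 pos [ 189.4  -542.59  204.95] F [-0.14 -0.6   0.82] w 1.003
step cm [-4.041 -0.532 -3.826] tilt fix deg [ 0.06  0.   -0.01] jaw dir [ 0.33  -0.944 -0.001]
```

Emit:
move_arm(moves=[[0,-1,-5,-1,0,0,0],[0,-4,-2.5,-3.8,0,0,0],[0,-4,0,-3.8,0,0,0],[0,-4,0,-3.8,0,0,0],[0,-4,0,-3.8,0,0,0],[0,-4,0,-3.8,0,0,0],[0,-4,0,-3.8,0,0,0],[0,-4,0,-3.8,0,0,0],[0,-4,0,-3.8,0,0,0],[0,-4,0,-3.8,0,0,0],[0,-4,0,-3.8,0,0,0],[0,-4,0,-3.8,0,0,0],[0,-4,0,-3.8,0,0,0],[0,-4,0,-3.8,0,0,0],[0,0,0,0,0,0,0]], newtons=60)

```text
clock: 2.08
eef_pos: [535.0, 126.9, 282.0]
ee_rot: [0.119, -0.115, 0.698, -0.697]
contact_force: [-0.4, -0.3, 0.0]
grip_width: 1.001
```

```bash
python3 -c "
from h import *
to([547,149.5,260],1)"
```

```text
t 2.075 pos [534.98 126.94 281.98] F [-0.37 -0.33  0.04] w 1.001
step cm [-1.862  2.206 -1.74 ] tilt fix deg [-0.01  0.   -0.27] jaw dir [ 0.326 -0.945  0.   ]
```

Emit:
move_arm(moves=[[0,-1.85,1,-1.75,0,0,0],[0,0,0,0,0,0,0]])

```text
clock: 2.33
eef_pos: [546.0, 148.6, 271.4]
ee_rot: [-0.118, 0.116, -0.697, 0.698]
contact_force: [-0.3, -0.7, 0.2]
grip_width: 0.998
```

```bash
python3 -c "
from h import *
d=grab('wrist','w1.png')
to([547,149.5,82],4)
print(proj(d,[547,149.5,136]),proj(d,[547,149.5,66]))"
```

```text
t 2.375 pos [545.86 147.74 272.15] F [-0.32 -1.21  1.45] w 1.003
step cm [-0.029  4.754 -0.044] tilt fix deg [-0.15 -0.   -0.15] jaw dir [ 0.326 -0.945  0.003]
(np.float64(278.3945825541024), np.float64(200.8972896904529)) (np.float64(278.43401589873713), np.float64(185.57430338031477))
```

View pics/w1.png

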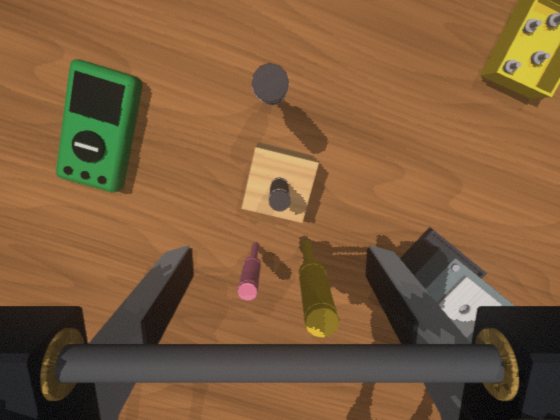

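Emit:
move_arm(moves=[[0,-0.03,4.5,-0.05,0,0,-0.2],[0,-0.03,4.5,-0.05,0,0,0],[0,-0.03,4.5,-0.05,0,0,0],[0,-0.03,4.5,-0.05,0,0,0],[0,0,0.9,0,0,0,0],[0,0,0,0,0,0,0]])

```text
clock: 3.12
eef_pos: [547.8, 139.9, 85.3]
ee_rot: [-0.117, 0.111, -0.695, 0.701]
contact_force: [0.3, 0.8, -0.8]
grip_width: 0.997
```

```bash
python3 -c "
from h import *
to([547,149.5,82],1)
"
```

```text
t 3.125 pos [547.77 139.91  85.27] F [ 0.33  0.78 -0.78] w 0.997
step cm [-0.23   0.32  -0.937] tilt fix deg [-0.54  0.   -0.39] jaw dir [ 0.319 -0.948  0.009]
```

Emit:
move_arm(moves=[[0,-0.23,0.2,-0.94,-0.5,0,-0.4],[0,0,0,0,0,0,0]])

```text
clock: 3.38
eef_pos: [549.5, 150.0, 86.8]
ee_rot: [-0.116, 0.112, -0.698, 0.698]
contact_force: [0.3, 0.1, 0.0]
grip_width: 0.998
```

```bash
python3 -c "
from h import *
to([547,149.5,82],1)
"
```

```text
t 3.375 pos [549.45 149.98  86.79] F [0.28 0.12 0.  ] w 0.998
step cm [ 0.251  0.478 -0.033] tilt fix deg [-0.07  0.   -0.34] jaw dir [ 0.318 -0.948  0.001]
```

Emit:
move_arm(moves=[[0,0.25,0.3,0,0,0,-0.3],[0.5,0,0,0,0,0,0],[0.7,0,0,0,0,0,0],[1,0,0,0,0,0,0],[1,0,0,0,0,0,0],[1,0,0,0,0,0,0],[1,0,0,0,0,0,0]], newtons=60)

```text
clock: 4.25
eef_pos: [548.0, 149.6, 85.3]
ee_rot: [-0.116, 0.113, -0.697, 0.698]
contact_force: [0.2, 0.5, -0.7]
grip_width: 0.401
```

```bash
python3 -c "
from h import *
to([547,149.5,180],3)
"
```

```text
t 4.25 pos [547.97 149.62  85.28] F [ 0.2   0.5  -0.69] w 0.401
step cm [ 0.021 -3.157  0.   ] tilt fix deg [-0.12  0.   -0.19] jaw dir [ 0.319 -0.948  0.002]
```

Still closing; I'll wait until it has stopped on the handle (expected width about 0.21).

Emit:
move_arm(moves=[[1,0,0,0,0,0,0],[1,0,0,0,0,0,0],[1,0,0,0,0,0,0],[1,0,0,0,0,0,0]])

```text
clock: 4.75
eef_pos: [548.0, 149.5, 85.2]
ee_rot: [-0.116, 0.113, -0.697, 0.698]
contact_force: [-0.7, 0.5, 0.9]
grip_width: 0.206
```

```bash
python3 -c "
from h import *
to([547,149.5,180],3)
print(manip.observe()['ft_torque'])
"
```

```text
t 4.75 pos [547.98 149.54  85.22] F [-0.68  0.54  0.91] w 0.206
step cm [ 2.100e-02 -3.159e+00 -2.000e-03] tilt fix deg [-0.12  0.   -0.18] jaw dir [ 0.319 -0.948  0.002]
[ 0.00743119 -0.01127882  0.00160412]
```

Emit:
move_arm(moves=[[1,0,-1,0,0,0,0],[1,0,-2,0,0,0,0],[1,0,-2.5,0,0,0,0],[1,0,-3,0,0,0,0],[1,0,-3,0,0,0,0],[1,0,0,0,0,0,0],[1,0,0,0,0,0,0]])

```text
clock: 5.62
eef_pos: [546.8, 149.6, 204.6]
ee_rot: [-0.115, 0.113, -0.697, 0.698]
contact_force: [-1.7, 0.4, -0.7]
grip_width: 0.204
```

```bash
python3 -c "
from h import *
to([486,-94,210],5)
"
```

```text
t 5.625 pos [546.78 149.62 204.6 ] F [-1.67  0.41 -0.73] w 0.204
step cm [ 2.706 -0.106  4.23 ] tilt fix deg [-0.11 -0.   -0.13] jaw dir [ 0.319 -0.948  0.002]
```

Emit:
move_arm(moves=[[1,2,0,3,0,0,0],[1,2.7,0,4.2,0,0,0],[1,2.7,0,4.2,0,0,0],[1,2.7,0,4.2,0,0,0],[1,2,0,3.5,0,0,0],[1,0,0,0,0,0,0],[1,0,0,0,0,0,0]])

```text
clock: 6.5
eef_pos: [486.3, -74.3, 194.1]
ee_rot: [0.11, -0.12, 0.699, -0.696]
contact_force: [0.3, -0.0, -1.6]
grip_width: 0.203
```

```bash
python3 -c "
from h import *
to([486,-94,186],1)
d=grab('wrist');s=grab('scene')
im=np.hstack([cv2.resize(d['image'][:,:,::-1][60:360,160:400],None,fx=1.6,fy=1.6,interpolation=3),cv2.resize(s['image'][:,:,::-1][80:230,240:390],(400,480),interpolation=3)])
cv2.imwrite('pics/w2.png',im);cv2.imwrite('pics/w2w.png',d['image'][:,:,::-1]);cv2.imwrite('pics/w2s.png',s['image'][:,:,::-1])
p=manip.observe()['eef_pos'];print('tip pred',proj(d,p-[0,0,79.2]),proj(s,p-[0,0,79.2]),'shoulder',proj(d,p-[0,0,19.2]),proj(s,p-[0,0,19.2]))
"
```

```text
t 6.5 pos [486.3  -74.29 194.07] F [ 0.34 -0.02 -1.59] w 0.203
step cm [0.65  0.802 1.863] tilt fix deg [0.4  0.   0.75] jaw dir [ 0.321 -0.947 -0.007]
tip pred (np.float64(279.53736868918634), np.float64(218.3704800711794)) (np.float64(312.7692339522978), np.float64(168.29701023416274)) shoulder (np.float64(278.90979675736565), np.float64(248.88154335325623)) (np.float64(314.0927838933571), np.float64(147.79376525833197))
```

View pics/w2.png

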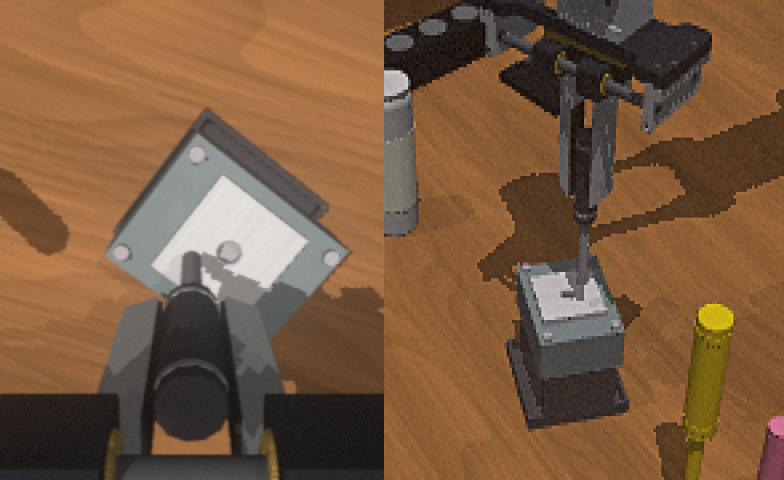

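```bash
python3 -c "
from h import *
d=grab('wrist')
im=cv2.imread('pics/w2w.png')
c=lambda x,y,z=92:onz(d,160+(x+.5)/1.6-.5,60+(y+.5)/1.6-.5,z)
P=[c(225,177),c(307,240),c(152,261)]
for p in P:print(p.round(1))
print('center',((P[1]+P[2])/2).round(1),'spot92',c(229,251).round(1),'spot84',c(229,251,84).round(1),'edges',[np.linalg.norm(P[0]-P[i]) for i in(1,2)])
print('tip',c(191,254,manip.observe()['eef_pos'][2]-79.2))
print('bolts',c(197,155,89).round(1),c(331,258,89).round(1),c(121,253,89).round(1))
g=cv2.resize(im[165:275,245:360],None,fx=5,fy=5,interpolation=3);cv2.imwrite('pics/w3.png',g)
to([487,-93,186])
"
```

```text
[522.9 -78.6  92. ]
[ 505.9 -129.1   92. ]
[469.5 -57.7  92. ]
center [487.7 -93.4  92. ] spot92 [487.5 -93.5  92. ] spot84 [485.3 -94.8  84. ] edges [np.float64(53.294190185343645), np.float64(57.30606563241367)]
tip [486.72505394 -73.32419363 115.45319792]
bolts [528.3 -62.1  89. ] [ 500.3 -145.5   89. ] [467.5 -41.2  89. ]
t 6.65 pos [486.85 -73.79 194.65] F [ 0.19  0.2  -1.03] w 0.207
step cm [0.595 0.862 1.828] tilt fix deg [0.34 0.   0.7 ] jaw dir [ 0.323 -0.947 -0.006]
```

View pics/w3.png

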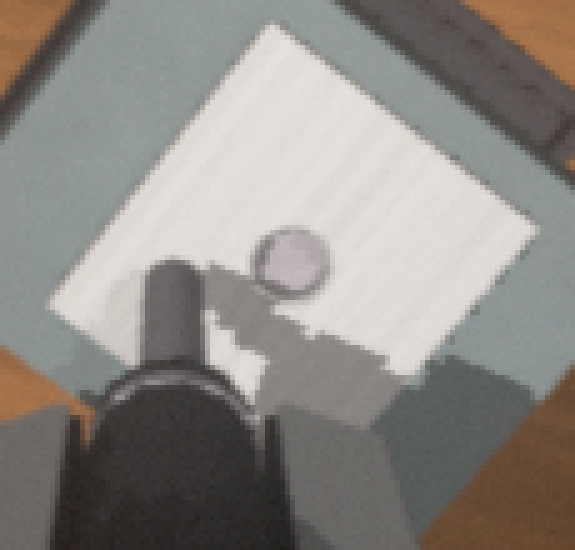

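Emit:
move_arm(moves=[[1,0.3,0,0.9,0.3,0,0.7],[1,0.3,0.3,0.9,0,0,0],[1,0,0,0,0,0,0],[1,0,0,0,0,0,0]])

```text
clock: 7.15
eef_pos: [487.5, -92.4, 191.4]
ee_rot: [0.117, -0.116, 0.698, -0.697]
contact_force: [-0.3, 0.3, -1.3]
grip_width: 0.208
```

```bash
python3 -c "
from h import *
to([487,-93.3,180])
"
```

```text
t 7.15 pos [487.49 -92.41 191.39] F [-0.29  0.28 -1.26] w 0.208
step cm [0.077 1.139 0.069] tilt fix deg [ 0.02 -0.   -0.06] jaw dir [ 0.326 -0.945 -0.   ]
```

Emit:
move_arm(moves=[[1,0.07,1.0,0.06,0,0,0],[1,0,0,0,0,0,0],[1,0,0,0,0,0,0]])

```text
clock: 7.52
eef_pos: [486.8, -93.0, 180.5]
ee_rot: [0.117, -0.117, 0.698, -0.697]
contact_force: [0.1, 0.0, -1.2]
grip_width: 0.207
```

```bash
python3 -c "
from h import *
to([487,-93.3,171])
d=grab('wrist');s=grab('scene')
im=np.hstack([cv2.resize(d['image'][:,:,::-1][160:260,230:330],(400,400),interpolation=3),cv2.resize(s['image'][:,:,::-1][130:210,280:360],(400,400),interpolation=3)])
cv2.imwrite('pics/w4.png',im)
"
```

```text
t 7.525 pos [486.85 -92.96 180.47] F [ 0.06  0.02 -1.22] w 0.207
step cm [-0.003  0.947  0.038] tilt fix deg [ 0.05  0.   -0.05] jaw dir [ 0.326 -0.945 -0.001]
```

View pics/w4.png

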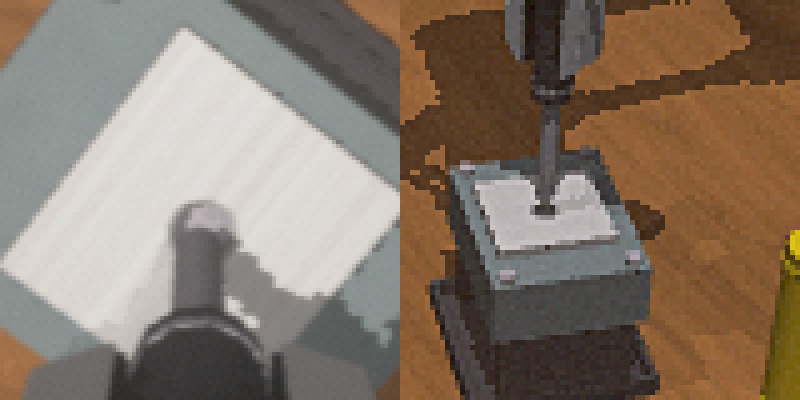

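```bash
python3 -c "
from h import *
d=grab('wrist')
c=lambda x,y,z:onz(d,230+(x+.5)/4-.5,160+(y+.5)/4-.5,z).round(1)
s=grab('scene')
e=lambda x,y,z:onz(s,280+(x+.5)/5-.5,130+(y+.5)/5-.5,z).round(1)
print('hole',c(204,231,92),e(544,210,92),'tip',c(199,240,101.3),e(547,203,101.3))
print('cover L,R,T',c(2,268,92),c(399,190,92),c(182,27,92))
print('scene cover',[e(*p,92) for p in [(476,183),(597,172),(620,237),(498,251)]])
print(manip.observe()['eef_pos'])
"
```

```text
hole [486.6 -94.2  92. ] [314.9  10.4  92. ] tip [487.2 -92.9 101.3] [319.3  15.1 101.3]
cover L,R,T [466.5 -59.   92. ] [ 506.7 -127.2   92. ] [523.  -77.2  92. ]
scene cover [array([329.4, -24.1,  92. ]), array([270.7,   0.6,  92. ]), array([297.5,  45.8,  92. ]), array([355.8,  23.4,  92. ])]
[486.95476168 -93.06220104 180.68315106]
```

Emit:
move_arm(moves=[[1,0.06,0,0.08,0,0,0],[1,0,0.5,0,0,0,0],[1,0,0.2,0,0,0,0],[1,0,0,0,0,0,0]])

```text
clock: 8.22
eef_pos: [486.7, -94.1, 173.3]
ee_rot: [0.117, -0.116, 0.698, -0.697]
contact_force: [0.7, -0.5, -1.3]
grip_width: 0.205
```

```bash
python3 -c "
from h import *
to([486.7,-94,171])"
```

```text
t 8.225 pos [486.69 -94.06 173.33] F [ 0.71 -0.46 -1.29] w 0.205
step cm [-0.003  0.233 -0.006] tilt fix deg [ 0.02 -0.   -0.08] jaw dir [ 0.326 -0.945 -0.   ]
```

Emit:
move_arm(moves=[[1,0,0.1,0,0,0,0],[1,0,0.1,0,0,0,0],[1,0,0.1,0,0,0,0],[1,0,0.1,0,0,0,0]])

```text
clock: 8.72
eef_pos: [486.8, -94.1, 169.2]
ee_rot: [0.117, -0.116, 0.698, -0.697]
contact_force: [0.4, -0.1, -1.6]
grip_width: 0.209
```

```bash
python3 -c "
from h import *
to([486.7,-94,161])"
```

```text
t 8.725 pos [486.84 -94.06 169.2 ] F [ 0.42 -0.12 -1.63] w 0.209
step cm [ 0.012  0.82  -0.01 ] tilt fix deg [ 0.01 -0.   -0.09] jaw dir [ 0.326 -0.945 -0.   ]
```

Emit:
move_arm(moves=[[1,0,0.1,0,0,0,0],[1,0,0.1,0,0,0,0],[1,0,0.1,0,0,0,0],[1,0,0.1,0,0,0,0]])

```text
clock: 9.22
eef_pos: [486.9, -94.1, 164.9]
ee_rot: [0.117, -0.116, 0.698, -0.697]
contact_force: [-0.9, -0.3, -1.3]
grip_width: 0.206
```

```bash
python3 -c "
from h import *
to([486.7,-94,161])"
```

```text
t 9.225 pos [486.85 -94.09 164.92] F [-0.9  -0.35 -1.33] w 0.206
step cm [ 0.012  0.392 -0.013] tilt fix deg [ 0.01 -0.   -0.09] jaw dir [ 0.326 -0.945 -0.   ]
```

In the hole (tip ≈ 85.7 mm, no contact with the cover). Continuing to the pin.

Emit:
move_arm(moves=[[1,0,0.1,0,0,0,0],[1,0,0.1,0,0,0,0],[1,0,0.1,0,0,0,0]])

```text
clock: 9.6
eef_pos: [486.9, -94.1, 161.7]
ee_rot: [0.117, -0.116, 0.698, -0.697]
contact_force: [-0.4, 0.2, -1.2]
grip_width: 0.207
```

```bash
python3 -c "
from h import *
to([486.7,-94,161])"
```

```text
t 9.6 pos [486.88 -94.09 161.71] F [-0.35  0.16 -1.17] w 0.207
step cm [ 0.014  0.071 -0.014] tilt fix deg [ 0.01  0.   -0.09] jaw dir [ 0.326 -0.945 -0.   ]
```

Emit:
move_arm(moves=[[1,0,0.1,0,0,0,0],[1,0,0.1,0,0,0,0]])

```text
clock: 9.85
eef_pos: [487.1, -94.1, 161.0]
ee_rot: [0.118, -0.116, 0.697, -0.697]
contact_force: [-2.1, 0.8, 7.8]
grip_width: 0.203
```

Emit:
move_arm(moves=[[1,0,0.1,0,0,0,0]])

```text
clock: 9.98
eef_pos: [487.0, -94.1, 161.1]
ee_rot: [-0.118, 0.116, -0.697, 0.697]
contact_force: [-1.9, 0.4, 5.5]
grip_width: 0.204
```

Emit:
move_arm(moves=[[1,0,0.1,0,0,0,0]])

```text
clock: 10.1
eef_pos: [487.0, -94.0, 161.1]
ee_rot: [-0.118, 0.116, -0.697, 0.698]
contact_force: [-1.8, 0.8, 6.0]
grip_width: 0.209
```

Emit:
move_arm(moves=[[1,0,0.2,0,0,0,0]])

```text
clock: 10.22
eef_pos: [487.2, -94.1, 160.7]
ee_rot: [-0.118, 0.115, -0.697, 0.698]
contact_force: [-2.8, 1.4, 11.8]
grip_width: 0.201
```

Emit:
move_arm(moves=[[1,0,0.25,0,0,0,0]])

```text
clock: 10.35
eef_pos: [487.4, -94.1, 160.2]
ee_rot: [-0.119, 0.115, -0.697, 0.698]
contact_force: [-3.0, 1.0, 13.2]
grip_width: 0.206
```

Emit:
move_arm(moves=[[1,0,0.3,0,0,0,0]])

```text
clock: 10.48
eef_pos: [487.6, -94.1, 159.6]
ee_rot: [-0.119, 0.114, -0.697, 0.698]
contact_force: [-3.7, 1.7, 13.4]
grip_width: 0.206
```

Emit:
move_arm(moves=[[1,0.05,0.3,0.01,0,0,0],[1,0.02,0.3,0,0,0,0],[1,0.02,0.3,0,0,0,0],[1,0.02,0.3,0,0,0,0]])

```text
clock: 10.98
eef_pos: [487.3, -94.1, 157.7]
ee_rot: [-0.122, 0.112, -0.696, 0.699]
contact_force: [-4.0, 1.1, 13.5]
grip_width: 0.201
```

```bash
python3 -c "
from h import *
to([486.8,-94,161])"
```

```text
t 10.975 pos [487.26 -94.06 157.73] F [-4.01  1.14 13.45] w 0.201
step cm [ 0.038 -0.327 -0.019] tilt fix deg [-0.38  0.   -0.69] jaw dir [ 0.326 -0.945  0.007]
```

Emit:
move_arm(moves=[[1,0.03,0.3,0,-0.3,0,-0.6],[1,0.02,0.3,0,-0.1,0,-0.3],[1,0.02,0.3,0,-0.1,0,-0.3],[1,0.02,0.3,0,-0.1,0,-0.3]])

```text
clock: 11.48
eef_pos: [488.6, -94.1, 156.8]
ee_rot: [-0.115, 0.119, -0.697, 0.698]
contact_force: [-2.8, 1.3, 14.7]
grip_width: 0.205
```

```bash
python3 -c "
from h import *
to([486.8,-94,161])"
```

```text
t 11.475 pos [488.64 -94.07 156.8 ] F [-2.82  1.33 14.72] w 0.205
step cm [ 0.174 -0.419 -0.066] tilt fix deg [-0.05  0.    0.32] jaw dir [ 0.326 -0.945  0.001]
```

Emit:
move_arm(moves=[[1,0.17,0.3,-0.06,0,0,0.1],[1,0.1,0.4,-0.03,0,0,0],[1,0.05,0.4,0,0,0,0]])

```text
clock: 11.85
eef_pos: [487.7, -94.0, 154.1]
ee_rot: [-0.119, 0.115, -0.696, 0.699]
contact_force: [-3.2, 0.4, 14.3]
grip_width: 0.206
```

```bash
python3 -c "
from h import *
to([486.8,-94,161])"
```

```text
t 11.85 pos [487.75 -94.04 154.09] F [-3.18  0.39 14.34] w 0.206
step cm [ 0.085 -0.691 -0.031] tilt fix deg [-0.29  0.   -0.26] jaw dir [ 0.326 -0.945  0.005]
```

Emit:
move_arm(moves=[[1,0.1,0.4,-0.03,-0.2,0,-0.2],[1,0.08,0.4,-0.02,-0.1,0,-0.1],[1,0.08,0.4,-0.02,-0.1,0,-0.1],[1,0.08,0.4,-0.02,-0.1,0,-0.1]])

```text
clock: 12.35
eef_pos: [487.4, -94.3, 148.5]
ee_rot: [-0.119, 0.115, -0.697, 0.698]
contact_force: [-2.3, 2.4, 14.8]
grip_width: 0.204
```

```bash
python3 -c "
from h import *
to([486.8,-94,161])"
```

```text
t 12.35 pos [487.41 -94.32 148.55] F [-2.28  2.43 14.84] w 0.204
step cm [ 0.04  -1.245 -0.048] tilt fix deg [-0.13 -0.   -0.35] jaw dir [ 0.326 -0.945  0.002]
```

Emit:
move_arm(moves=[[1,0.06,0.35,-0.04,-0.1,0,-0.2],[1,0.05,0.35,-0.02,-0.1,0,-0.1],[1,0.05,0.35,-0.02,-0.1,0,-0.1],[1,0.05,0.35,-0.02,-0.1,0,-0.1]])

```text
clock: 12.85
eef_pos: [487.5, -94.4, 144.4]
ee_rot: [0.119, -0.115, 0.697, -0.697]
contact_force: [-1.9, 1.6, 12.8]
grip_width: 0.205
```

```bash
python3 -c "
from h import *
to([486.8,-94,161])"
```

```text
t 12.85 pos [487.49 -94.45 144.36] F [-1.92  1.65 12.81] w 0.205
step cm [ 0.041 -1.665 -0.064] tilt fix deg [-0.05 -0.   -0.31] jaw dir [ 0.326 -0.945  0.001]
```

Emit:
move_arm(moves=[[1,0.05,0.3,-0.04,0,0,-0.2],[1,0.04,0.3,-0.02,0,0,-0.1],[1,0.04,0.3,-0.02,0,0,-0.1]])

```text
clock: 13.22
eef_pos: [487.4, -94.1, 142.1]
ee_rot: [-0.118, 0.115, -0.696, 0.699]
contact_force: [-2.8, 1.8, 12.3]
grip_width: 0.209
```

```bash
python3 -c "
from h import *
to([486.8,-94,161])"
```

```text
t 13.225 pos [487.44 -94.15 142.14] F [-2.75  1.76 12.28] w 0.209
step cm [ 0.049 -1.886 -0.027] tilt fix deg [-0.24  0.   -0.21] jaw dir [ 0.326 -0.945  0.004]
```

Emit:
move_arm(moves=[[1,0.05,0.3,-0.03,-0.2,0,-0.2],[1,0.04,0.3,-0.02,-0.1,0,-0.1],[1,0.04,0.3,-0.02,0,0,-0.1]])

```text
clock: 13.6
eef_pos: [486.9, -94.2, 135.1]
ee_rot: [-0.117, 0.117, -0.697, 0.698]
contact_force: [0.9, 0.3, -0.8]
grip_width: 0.209
```

```bash
python3 -c "
from h import *
to([486.8,-94,161])"
```

```text
t 13.6 pos [486.86 -94.24 135.14] F [ 0.93  0.31 -0.83] w 0.209
step cm [-1.000e-03 -2.586e+00 -2.200e-02] tilt fix deg [-0.07 -0.    0.03] jaw dir [ 0.326 -0.945  0.001]
```

The force vanished, so the pin has dropped. I'll withdraw and check.

Emit:
move_arm(moves=[[1,0,-0.8,0,0,0,0],[1,0,-1.5,0,0,0,0],[1,0,-1.5,0,0,0,0],[1,0,-1.5,0,0,0,0],[1,0,-2,0,0,0,0],[1,0,0,0,0,0,0]])

```text
clock: 14.35
eef_pos: [487.6, -94.4, 213.6]
ee_rot: [-0.117, 0.117, -0.697, 0.698]
contact_force: [0.0, -0.5, -0.9]
grip_width: 0.205
```

```bash
python3 -c "
from h import *
to([547,149.5,210],5)
d=grab('scene');o=manip.observe()['eef_pos']
cv2.imwrite('pics/s3.png',cv2.resize(d['image'][:,:,::-1][90:220,250:380],(600,600),interpolation=3))
for h in(79.2,19.2):print(proj(d,o-[0,0,h]))
w=grab('wrist');cv2.imwrite('pics/w5.png',w['image'][:,:,::-1]);print(proj(w,o-[0,0,79.2]))
"
```

```text
t 14.35 pos [487.64 -94.42 213.6 ] F [ 0.04 -0.54 -0.88] w 0.205
step cm [-2.714  0.064 -4.224] tilt fix deg [-0.14 -0.   -0.05] jaw dir [ 0.326 -0.945  0.003]
(np.float64(308.39833069864454), np.float64(158.0037572416254))
(np.float64(309.52259723708715), np.float64(137.0294512088165))
(np.float64(279.08279207250234), np.float64(220.00762507400194))
```

View pics/s3.png

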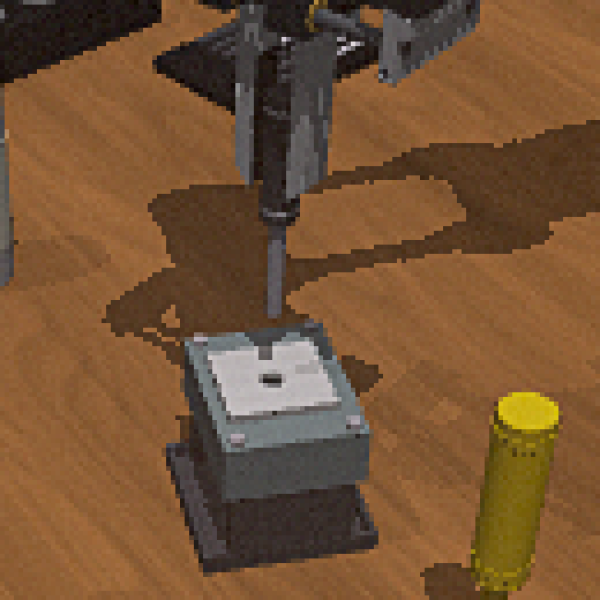

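Emit:
move_arm(moves=[[1,-2.5,0,-3.5,0,0,0],[1,-2.7,0,-4.2,0,0,0],[1,-2.7,0,-4.2,0,0,0],[1,-2.7,0,-4.2,0,0,0],[1,-2,0,-3.5,0,0,0],[1,0,0,0,0,0,0],[1,0,0,0,0,0,0]])

```text
clock: 15.32
eef_pos: [539.6, 137.4, 203.9]
ee_rot: [-0.111, 0.121, -0.697, 0.698]
contact_force: [-0.0, -0.4, -0.6]
grip_width: 0.205
```

```bash
python3 -c "
from h import *
to([547.6,149.5,170],1)"
```

```text
t 15.325 pos [539.61 137.4  203.9 ] F [-0.02 -0.45 -0.59] w 0.205
step cm [-1.198  3.374 -0.879] tilt fix deg [ 0.12 -0.    0.86] jaw dir [ 0.324 -0.946 -0.002]
```

Emit:
move_arm(moves=[[1,-1.2,1,-0.88,0.1,0,0.86],[1,0,1.5,0,0,0,0],[1,0,0,0,0,0,0],[1,0,0,0,0,0,0]])

```text
clock: 15.82
eef_pos: [547.5, 147.1, 175.8]
ee_rot: [-0.114, 0.115, -0.698, 0.698]
contact_force: [0.5, 0.2, -0.3]
grip_width: 0.208
```

```bash
python3 -c "
from h import *
to([547.6,149.5,155],1)
d=grab('scene');w=grab('wrist')
im=np.hstack([cv2.resize(d['image'][:,:,::-1][190:290,300:400],(400,400),interpolation=3),cv2.resize(w['image'][:,:,::-1][140:260,220:340],(400,400),interpolation=3)])
cv2.imwrite('pics/s4.png',im)
"
```

```text
t 15.825 pos [547.51 147.14 175.81] F [ 0.46  0.23 -0.34] w 0.208
step cm [-0.088  2.081 -0.221] tilt fix deg [-0.01 -0.    0.11] jaw dir [ 0.32  -0.947  0.   ]
```

View pics/s4.png

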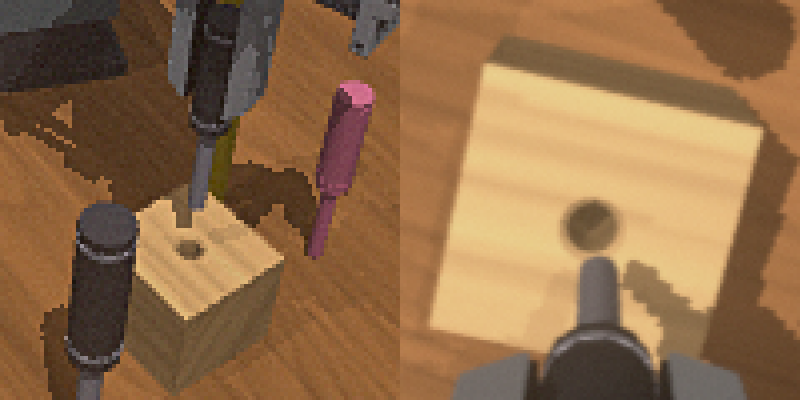

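```bash
python3 -c "
from h import *
w=grab('wrist');d=grab('scene')
c=lambda x,y,z:onz(w,220+(x-400+.5)*.3-.5,140+(y+.5)*.3-.5,z).round(1)
e=lambda x,y,z:onz(d,300+(x+.5)/4-.5,190+(y+.5)/4-.5,z).round(1)
z=manip.observe()['eef_pos'][2]-79.2
print(z,'hole',c(590,225,66),e(190,249,66),'tip',c(600,268,z),e(199,205,z))
to([547.6,149.5,155],1)"
```

```text
97.13288253820527 hole [548.4 149.8  66. ] [547.3 150.3  66. ] tip [547.6 146.9  97.1] [544.3 148.3  97.1]
t 16.025 pos [547.76 147.48 176.33] F [-0.62  0.01 -1.11] w 0.207
step cm [-0.051  2.133 -0.197] tilt fix deg [-0.01  0.    0.05] jaw dir [ 0.32  -0.947  0.   ]
```

Emit:
move_arm(moves=[[1,-0.13,0.8,-0.24,0,0,0],[1,0,0.8,0,0,0,0],[1,0,0,0,0,0,0],[1,0,0,0,0,0,0]])

```text
clock: 16.52
eef_pos: [548.3, 150.5, 159.4]
ee_rot: [-0.115, 0.115, -0.698, 0.698]
contact_force: [0.0, -1.3, -0.9]
grip_width: 0.204
```

```bash
python3 -c "
from h import *
to([548.1,150,150],1)"
```

```text
t 16.525 pos [548.32 150.48 159.43] F [ 0.02 -1.26 -0.87] w 0.204
step cm [0.036 0.943 0.038] tilt fix deg [-0.02  0.    0.02] jaw dir [ 0.32  -0.947  0.   ]
```

Now lowering gently past the mouth (tip at 66 mm when TCP is about 145).

Emit:
move_arm(moves=[[1,0.03,0.6,0.03,0,0,0],[1,0,0.5,0,0,0,0],[1,0,0.3,0,0,0,0],[1,0,0.3,0,0,0,0],[1,0,0.3,0,0,0,0]])

```text
clock: 17.15
eef_pos: [548.3, 150.0, 138.3]
ee_rot: [-0.115, 0.115, -0.698, 0.698]
contact_force: [0.0, 0.2, -1.0]
grip_width: 0.211
```

```bash
python3 -c "
from h import *
to([548.1,150,86],1)"
```

```text
t 17.15 pos [548.33 150.03 138.35] F [ 0.01  0.25 -0.98] w 0.211
step cm [ 0.023  5.235 -0.007] tilt fix deg [-0.03  0.   -0.01] jaw dir [ 0.32  -0.947  0.   ]
```

In the hole with no force. Lowering to just above home.

Emit:
move_arm(moves=[[1,0.02,1,0,0,0,0],[1,0,1,0,0,0,0],[1,0,1,0,0,0,0],[1,0,0.8,0,0,0,0],[1,0,0.4,0,0,0,0],[1,0,0,0,0,0,0],[1,0,0,0,0,0,0]])

```text
clock: 18.02
eef_pos: [547.8, 149.9, 92.7]
ee_rot: [-0.114, 0.115, -0.698, 0.698]
contact_force: [0.2, 0.1, -0.9]
grip_width: 0.203
```

```bash
python3 -c "
from h import *
to([548.1,150,85.2],1)"
```

```text
t 18.025 pos [547.84 149.9   92.66] F [ 0.22  0.07 -0.9 ] w 0.203
step cm [-0.028  0.746 -0.001] tilt fix deg [-0.01 -0.    0.06] jaw dir [ 0.32  -0.947  0.   ]
```

Emit:
move_arm(moves=[[1,0,0.3,0,0,0,0],[1,0,0.2,0,0,0,0],[1,0,0.1,0,0,0,0],[1,0,0.1,0,0,0,0],[1,0,0.1,0,0,0,0]])

```text
clock: 18.65
eef_pos: [548.5, 150.0, 85.2]
ee_rot: [-0.115, 0.114, -0.698, 0.698]
contact_force: [-1.2, 0.9, 4.8]
grip_width: 0.207
```

```bash
python3 -c "
from h import *
to([548.1,150,85.2],1)"
```

```text
t 18.65 pos [548.49 149.99  85.17] F [-1.16  0.86  4.78] w 0.207
step cm [ 0.037 -0.003 -0.013] tilt fix deg [-0.03 -0.   -0.05] jaw dir [ 0.32  -0.947  0.001]
```

Seated: 5.7 N at TCP z 85.2, the same height as when I took it. Releasing slowly, then rising.

Emit:
move_arm(moves=[[0.7,0,0,0,0,0,0],[0.6,0,0,0,0,0,0],[0.4,0,0,0,0,0,0],[0.2,0,0,0,0,0,0],[0.2,0,0,0,0,0,0],[0.2,0,0,0,0,0,0]])

```text
clock: 19.4
eef_pos: [549.0, 150.1, 85.6]
ee_rot: [-0.116, 0.114, -0.698, 0.698]
contact_force: [-0.5, 0.6, 0.5]
grip_width: 0.776
```

```bash
python3 -c "
from h import *
to([547.5,149.5,185],5)"
```

```text
t 19.4 pos [549.03 150.06  85.6 ] F [-0.51  0.56  0.47] w 0.776
step cm [ 0.028 -1.988  0.003] tilt fix deg [-0.05 -0.   -0.13] jaw dir [ 0.32  -0.947  0.001]
```

Emit:
move_arm(moves=[[0.2,0,-1,0,0,0,0],[0.2,0,-3,0,0,0,0],[0.2,0,-4,0,0,0,0],[0.2,0,-5,0,0,0,0],[0.2,0,-5,0,0,0,0],[0.2,0,0,0,0,0,0],[0.2,0,0,0,0,0,0]])

```text
clock: 20.27
eef_pos: [548.2, 150.0, 273.9]
ee_rot: [-0.116, 0.113, -0.698, 0.698]
contact_force: [0.1, 0.8, -0.8]
grip_width: 0.802
```

```bash
python3 -c "
from h import *
to([547.5,149.5,185],5)
d=grab('scene');t=grab('top')
S=d['image'][:,:,::-1];T=t['image'][:,:,::-1]
im=np.hstack([cv2.resize(S[150:310,270:420],(400,427),interpolation=3),cv2.resize(T[215:290,290:360],(398,427),interpolation=3)])
cv2.imwrite('pics/f.png',im);cv2.imwrite('pics/ff.png',S)
for z in(136,66):print(proj(d,[547,149.5,z]))
"
```

```text
t 20.275 pos [548.19 150.03 273.91] F [ 0.11  0.82 -0.77] w 0.802
step cm [0.023 1.778 0.004] tilt fix deg [-0.06  0.   -0.21] jaw dir [ 0.32  -0.947  0.001]
(np.float64(350.94075963032634), np.float64(228.74477092368545))
(np.float64(346.9990698154312), np.float64(251.5694720170361))
```

View pics/f.png

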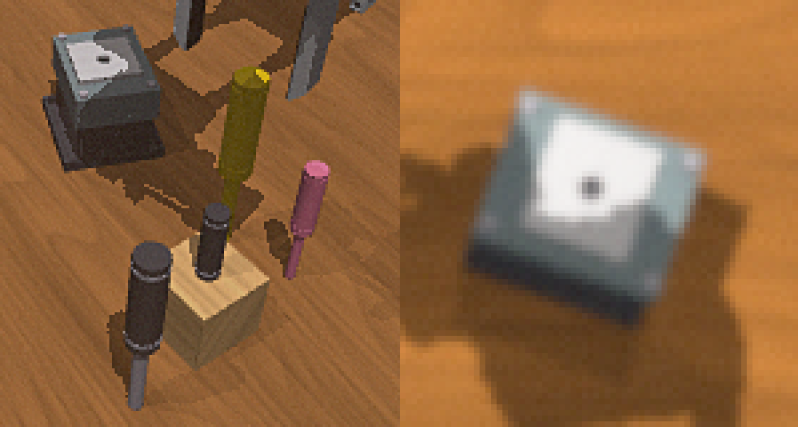

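The drift is home and upright, and the hole is now dark. The pin itself can't be seen from here, so I'll compare the opening under the block before and after in the scene camera.

```bash
python3 -c "
from h import *
d=grab('scene')
b=cv2.imread('pics/b.png').astype(int);f=d['image'][:,:,::-1].astype(int)
bx=np.array([.953,-.301,0]);by=np.array([.301,.953,0]);o=np.array([486.5,-94,0])
# project opening points on +x side and pin at tray centre
for n,p in dict(tray=o+[0,0,4],pinlow=o+[0,0,18],openTop=o+40*bx+[0,0,52],rim=o+48*bx+[0,0,12],rimL=o+48*bx+46*by+[0,0,12]).items():print(n,np.round(proj(d,p)))
D=(f-b).sum(2)//3
print(D[184:214:2,286:334:3]);print((f.sum(2)//3)[184:214:2,286:334:3])
w=grab('wrist');R=np.array(w['R']);print('cam',-R.T@np.array(w['t']).ravel(),'fwd',R[2]); print(manip.observe()['q'].round(2))
"
```

```text
tray [306. 198.]
pinlow [307. 194.]
openTop [292. 186.]
rim [289. 198.]
rimL [293. 210.]
[[  2   7   5   2   6   9   7 -52 -45 -45 -49 -46 -35 -25 -17 -40]
 [  1  -5 -15  -4   6  -1 -66 -39 -31 -15  -9 -17 -13 -15 -22 -36]
 [ -1   9   9  -1  -1   6 -19 -18 -16 -17 -23 -23 -15 -23 -15 -41]
 [ -1  -3  11  10   4 -23 -27 -22 -19 -18 -15 -21 -24 -16 -22 -46]
 [  2   0   1   7  -4 -19 -20 -14 -13 -26 -23 -20 -25 -17 -23 -44]
 [  5  -1   2  -4   6 -15 -17 -11 -21 -15 -26 -20 -16 -19 -28 -28]
 [  1   5   7  -2   5 -12 -20 -17 -15 -32  10  -4 -11 -16 -38 -37]
 [ -1   7   2  -1   6 -11  -2  -5  -5  -4 -13 -11 -18  -1 -24 -45]
 [  8   8   4   3  -6 -16  -9  -3 -11  -7 -13 -17  -8 -10 -19 -35]
 [ -3   9  -1   0  -5 -23  -6  -7  -2 -16 -12 -18  -4 -14   5 -40]
 [  4  -1  -3   1   5 -23  -4  -7  -7  -8  -5  -7 -14  -6 -10 -30]
 [  6   4   4  -1  -5 -10 -12  -6  -4 -10 -10 -13 -16  -7  -5  -8]
 [  6   0   3   1   1 -14  -7  -6 -18  -5 -15 -16 -11   5   3 -34]
 [  5  -1  -7  -2   3  -5 -12  -8   3  -8 -12 -14 -25 -38 -39 -36]
 [  6   4  10  -1   6   0  -1 -17 -45 -42 -34 -37 -29 -43 -35 -39]]
[[ 99
[... 425 characters left out ...]
3  54  58  46  54  38  36  32  64  52]
 [ 90  29  71  49  66  45  41  41  35  41  38  36  30  41  36  56]
 [ 92  68  69  50  40  36  42  36  38  40  36  37  37  37  40  60]
 [100  99  72  77  49  29  42  42  44  33  38  33  40  34  35  55]
 [102 102  71  75  52  31  40  37  36  38  39  41  34  39  35  45]
 [101 102  50  74  49  40  33  43  41  37  39  36  39  36  35  42]
 [ 96  96  31  67  64  33  39  35  36  41  32  30  36  36  42  53]
 [102  94  85  68  62  40  40  32  43  36  35  37  56  66  65  64]
 [101  98 102  44  48  42  36  44  59  52  60  57  64  52  59  62]]
cam [622.66587019 175.31320188 451.83822238] fwd [-0.25415289 -0.08635662 -0.96330102]
[ 0.14  0.24  1.4  -0.    1.51  1.39]
```

Emit:
move_arm(moves=[[0.2,0.2,0,4.5,0,0,0],[0.2,0.2,0,5,0,0,0],[0.2,0.2,0,5,0,0,0],[0.2,0.2,0,5,0,0,0],[0.2,0.2,0,5,0,0,0],[0.2,0.2,0,5,0,0,0],[0.2,0,0,0,0,9,0],[0.2,0,0,0,0,9,0],[0.2,0,0,0,0,9,0],[0.2,0,0,0,0,9,0],[0.2,0,0,0,0,0,-10],[0.2,0,0,0,0,0,-10],[0.2,0,0,0,0,0,-10],[0.2,0,0,0,0,0,0]])

```text
clock: 22.22
eef_pos: [625.7, -140.8, 247.4]
ee_rot: [-0.309, -0.09, 0.701, -0.637]
contact_force: [-0.1, -0.3, -0.8]
grip_width: 0.8
```

```bash
python3 -c "
from h import *
to([633,-140,205],1)
w=grab('wrist','w9.png');R=np.array(w['R']);print('cam',-R.T@np.array(w['t']).ravel(),'fwd',R[2])
for z in (4,18,52,92):print(np.round(proj(w,[486.5,-94,z])))
"
```

```text
t 22.225 pos [ 625.67 -140.77  247.4 ] F [-0.07 -0.33 -0.82] w 0.8
step cm [-2.884  3.18  -0.311] tilt fix deg [-0.07 -0.   31.39] jaw dir [-0.318 -0.948  0.001]
cam [ 781.74590003 -192.56912153  353.84640144] fwd [-0.71464285  0.23889335 -0.65743104]
[279. 166.]
[279. 173.]
[279. 193.]
[279. 218.]
```

```bash
python3 -c "
from h import *
im=cv2.imread('pics/w9.png')[110:270,190:370]
g=(255*(cv2.resize(im,(765,680)[0:1]+(600,),interpolation=3)/255.)**.5).astype('uint8')
cv2.imwrite('pics/w9c.png',g)"
```

```text
(no output)
```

View pics/w9c.png

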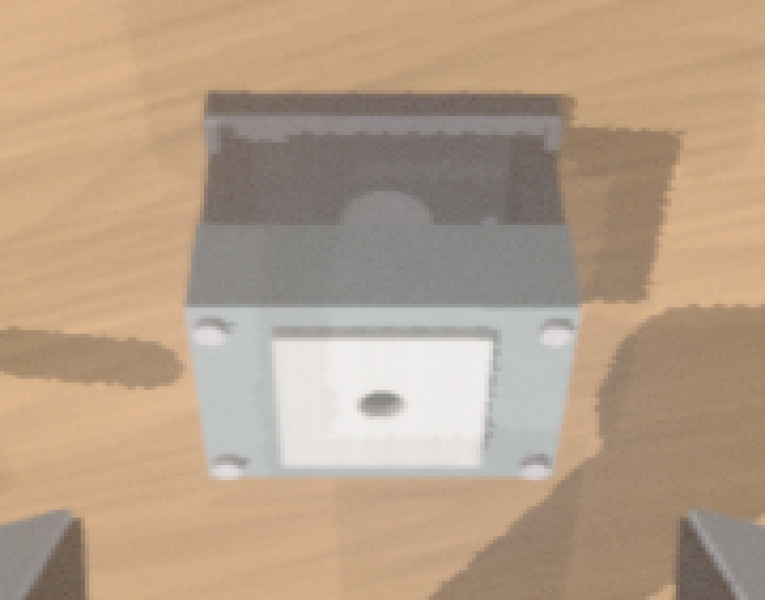

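The pin shows at crop (385,205), standing on the tray floor straight below the bore. The arm is clear, so I'm handing in.

```bash
python3 -c "
from h import *
print(manip.observe()['clock'],manip.job_done())"
```

```text
the job is handed in; nothing more can be done
22.275 None
```

I took the small dark drift from the stand and lined it up over the hole visible in the cover. It went down by feel, with no contact on the cover, until it met the pin at a tip height of about 82 mm. I pushed the pin through at about 13–16 N, and the force fell away as it dropped out. The drift then went back to the same seating height as when I took it. I handed the job in at 22.3 s.

**Last checks:**
- **Pin:** the wrist picture showed it on the tray floor under the bore.
- **Drift:** the scene picture showed it upright and home in the stand.
- **Gripper:** it was open and clear of everything.
- **Bystanders:** I never worked near the can, meter or bin, but I did not measure them again at the end.

**What failed or disagreed:**
- A before-and-after comparison in the scene camera could not show the pin, so I took the wrist look instead.
- The scene camera put the drift tip 1–3 mm from where the arm and wrist camera had it; I used the wrist camera.
- The hole looked within about 1 mm of the cover's centre in every view.
- The tool tilted by up to 0.8° and moved sideways by up to about 1.8 mm during the push. I corrected both as it went.

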